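# Hold the test kiln's lid open at 45 degrees

## Task

Open the little test kiln so that a colleague can reach the ware inside: draw the bolt at its front right back, sliding it until you feel it come up against its stop, then lift the lid by its wooden grip to 45 degrees and keep it there. The lid falls shut if let go, so finish while still holding it steady by the grip, with the bolt still drawn and the pots, jars and other loose things on the table left where they are.

Things in the scene. Friction and masses are not known exactly. Their poses are not given: they have to be found in the camera images.
- kiln: Benchtop test kiln, fixed: steel-clad firebrick box 210 (x) x 260 (y) mm, open rim 125 mm above the table, flat lid on it. Origin: on the table under the box's centre. Its -x side (front, facing the robot, yaw within 0.3 rad) has the lid's grip in the middle and the bolt towards +y; hinge on its +x side. In this frame, mm: shut grip centre (-147, 0, 145); bolt rod along y at x -121.5, z 146.
- lid (a joint): Lid angle in rad: 0 shut, grows as the front edge rises (45 degrees = 0.785), stop at 1.6. Firebrick slab 210 x 260 x 30 mm, 0.6 to 1.1 kg with the grip; nearly frictionless hinge, no stay: it falls shut from 45 degrees when let go. A lug on its front edge (kiln y 60 to 80 mm) is caught under the bolt's rod until the bolt is drawn.
- lid_hinge (a point): Middle of the lid's hinge line, at kiln (115, 0, 125) mm; the line runs along the kiln's y. Axes as the lid's.
- lid_grip (a point): The lid's grip (bar = lid_bar in the rules): dark-wood round bar, 22 mm diameter, 50 mm long along its y (the kiln's y), on one central 10 mm stem, 40 mm in front of the lid. Origin: bar's centre, 262 mm in front of and (lid shut) 20 mm above the hinge line. Pinched from above across its two flat ends (50 mm) it turns between the fingers as the lid rises, so the tool can stay pointing down.
- bolt (a joint): Bolt travel in m, towards the kiln's +y: 0 is fully shot, the stop is at 0.045; it starts between 0 and 0.012 and clears the lid's lug beyond 0.025. Friction about 2 N; it stays where it is left.
- bolt_knob (a point): Centre of the top of the bolt's upright steel knob: round post 16 mm diameter, 41 mm above the rod, top 192 mm above the table; pinch it from above or push it along the kiln's +y. With the bolt at 0 it is at kiln (-121.5, 145, 192) mm, 15 mm beyond the kiln's +y side and 27 mm clear of the bolt's fixed housing (top at 155 mm).
- beaker: Bystander, to be left alone: white glazed cup, 72 mm wide, 85 mm tall. Origin: centre of its underside.
- glaze_jar: Bystander, to be left alone: white lidded jar, 64 mm wide, 75 mm tall. Origin: centre of its underside.
- sponge: Bystander, to be left alone: block sponge 90 x 60 x 30 mm. Origin: centre of its underside.
- stain_tub: Bystander, to be left alone: small white lidded tub, 56 mm wide, 50 mm tall. Origin: centre of its underside.
- bisque_bowl: Bystander, to be left alone: terracotta bowl, 110 mm wide, 50 mm tall. Origin: centre of its underside.
- brush: Bystander, to be left alone: brush lying flat. Origin: centre of its underside.
- tub_lid: Bystander, to be left alone: white disc, 110 mm wide, 8 mm thick. Origin: centre of its underside.

How it is judged:
On the way, in this order (a step that is already met when the one before it is completed fails the run):
1. the bolt is drawn right back to its stop while the lid is still shut (value of joint bolt above 0.04 m and value of joint lid below 0.05 rad), for 0.1 s.
2. the lid is held by its grip at 45 degrees (value of joint lid between 0.698 and 0.873 rad and contact force between the fingers and lid_bar above 1 N), for 0.3 s.
At the end, for the whole second after the job is handed in: The fingers still hold the lid's grip (contact over 1 N) with the lid steady at 45 degrees, give or take 5; the bolt is within 5 mm of its stop; no loose thing has been moved 30 mm or more (all of step 2 and velocity of joint lid between -0.1 and 0.1 rad/s and value of joint bolt above 0.04 m and distance of each of beaker, glaze_jar, sponge, stain_tub, bisque_bowl, brush, tub_lid from where it was at the start of the episode below 0.03 m); the arm keeps its last pose, push and grip.
It fails at once if a loose thing on the table is knocked away (moved over 40 mm) (distance of any of beaker, glaze_jar, sponge, stain_tub, bisque_bowl, brush, tub_lid from where it was at the start of the episode above 0.04 m).
It also fails if it takes over 45 s, if anything falls off the work surface, if the arm or the gripper's body presses on something with over 40 N, if the wrist force passes 120 N, or if a joint passes its speed limit or range.

## Robot

A 6-joint arm with a two-finger parallel gripper is mounted at the origin on the work surface. World frame = base frame: x ahead of the robot, y to its left, z up, the work surface at z = 0. Lengths are in m, angles in rad, forces in N, time in s.
With the tool pointing down it reaches from about 0.275 to 0.825 m from the base axis. Payload 4.9 kg.
Tool frame: the origin (TCP) lies at the very end of the fingers, on their centre line; the grasp point (between the pads) lies 19 mm behind it (ctrl.grasp_offset is the distance from the TCP to the grasp point, in m); z points along the fingers, y is the line along which they close (so a half turn about z gives the same grasp; the last joint's range is limited). The gripper opens to 85 mm and grips with 20 to 120 N. Pads are 22 mm wide; open, the fingers measure 114 mm over their backs; the gripper's body (76 mm by 85 mm) begins 54 mm behind the grasp point. The pads swing forward as they close: fully open they stand 13 mm farther back than shut.
Start: joints at [-1.48, 0.326, -0.193, 1.052, 0, 1.437], TCP at [0.123, -0.536, 0.231] pointing down, gripper open.
Joint ranges: [-2.65, 2.65], [-0.97, 1.79], [-1.3, 1.35], [-1.93, 2.1], [-1.47, 1.37], [-3.14, 3.14]. Speed limits (rad/s): [2.57, 2.57, 3.14, 3.14, 3.14, 3.14].

## Interface

Orientations are given as a rotation vector (axis times angle).
In Python, from workcell import ctrl, eyes, workorder, probe_bus gives the robot as it stands (ctrl), with the cameras (eyes), the job (workorder) and the readings (probe_bus).
- The arm moves only by the shell command python3 shift.py 'ROWS' [OPENING] [FORCE]. ROWS is rows parted by semicolons, their numbers by spaces, 1 to 5 of them, each of 4 numbers: dx, dy, dz in m, then a turn about the tool's z in rad; each row shifts and turns the commanded pose from where the row before left it, along the tool's axes as they then stand; what a row does not reach is not made up. A row lasts 1/12 s, in which the tool goes at most 0.0417 m and 0.125 rad, less where a joint would pass 70% of its speed; a pose out of reach is approached as far as the arm can. OPENING is the opening from 0.0 (shut) to 1.0 (fully open), set as the command begins (- or left out keeps the last). The fingers move at their own pace and stop on an object; FORCE is the grip in N (left out, the last holds). Time passes only in rows, so rows that do not move let the fingers close. It prints the time, the measured TCP pose, the force, the opening and the grip force at its end.
- probe_bus.read_state(): the state, without advancing time (a new reading comes with each control period).
- eyes.camera(name): name is "scene" or "side" or "wrist"; returns a dict with "pixels" (420x560x3 uint8, blue, green, red), "vertical_fov" (degrees; the focal length in pixels is half the picture's height over the tangent of half this angle, whatever the lens; pixels are square), "cx", "cy" (the principal point, pixels), "origin" and "rotation" of the camera in the world; the wrist camera has in their place "tool_from_camera" (4x4, takes a point from camera to tool coordinates, whose origin is the TCP and whose axes are the flange's). Camera axes: x right, y up, looking along -z (the intrinsics and any distortion apply to the point x, -y, -z); pixel columns grow to the right and rows downward; lengths in m; the calibration is good to about 2 mm. A picture is of the moment at which its call begins: read the wrist's pose just before it. There is no depth.
- workorder.hand_in(): hands the job in; it is judged then, once.
The state is a dict: "time": time; "joint_positions": joint angles; "dq": joint speeds; "joint_torque": joint torques, N m; "position": TCP position; "tcp_rot": TCP orientation; "contact_force": force on the tool from outside, world axes, zero at the start; "torque": the same for the moment, N m; "gripper_width": opening from 0.0 (shut) to 1.0 (fully open); "finger_force": force on a finger pad.
Only numpy, scipy, OpenCV 4.12 (cv2) and the standard library are available. Lean on these libraries where they do the work, as an engineer would, in place of code of your own. Each camera call takes 0.05 s, during which the arm holds its last target. There are 200 camera calls.

## Working session

There is one attempt and no reset: what is moved stays moved. The work goes in short steps, Python scripts to look and compute and a shell command to move; the robot and the scene stay as the last step left them, time stands still between calls to the robot, and variables do not carry over. Pictures are saved under pics/ and viewed, at most 10 in all, crops included, and the job is handed in when it is done.

```bash
ls; mkdir -p pics; python3 - <<'E'
from workcell import ctrl, eyes, workorder, probe_bus
import cv2,numpy as np
s=probe_bus.read_state(); print({k:np.round(v,3).tolist() for k,v in s.items()})
for n in("scene","side"):
    c=eyes.camera(n); cv2.imwrite(f"pics/{n}0.png",c["pixels"])
    print(n,{k:(np.round(v,4).tolist()) for k,v in c.items() if k!="pixels"})
E
```

```text
pics
shift.py
workcell.py
{'time': 0.0, 'joint_positions': [-1.48, 0.327, -0.194, 1.052, -0.0, 1.437], 'dq': [-0.0, -0.001, 0.0, -0.001, 0.001, -0.001], 'joint_torque': [-0.001, -44.34, 26.244, 0.016, -0.0, -0.0], 'position': [0.123, -0.536, 0.23], 'tcp_rot': [-3.12, -0.352, -0.0], 'contact_force': [0.019, -0.36, 0.456], 'torque': [0.038, 0.016, -0.021], 'finger_force': 0.0, 'gripper_width': 1.001}
scene {'vertical_fov': 53.7313, 'cx': 276.0325, 'cy': 214.2044, 'origin': [1.2124, 0.3272, 0.8574], 'rotation': [0.5031, 0.8287, 1.9593]}
side {'vertical_fov': 57.1853, 'cx': 280.6535, 'cy': 205.2783, 'origin': [0.4113, -0.8829, 0.7331], 'rotation': [0.9547, -0.0625, -0.1606]}
```

View pics/scene0.png

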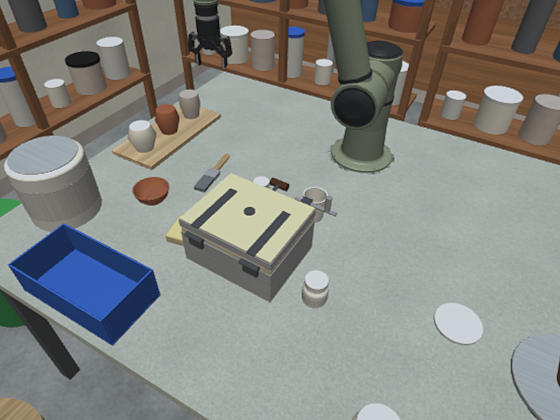

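View pics/side0.png

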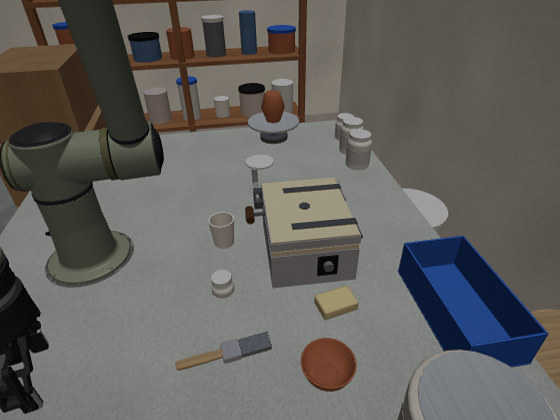

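The kiln is at scene ≈(250,235) and side ≈(305,230). The grip is at side (249,214), with the beaker close by at (222,230), and the knob is near side (255,170). I'll enlarge both.

```bash
python3 - <<'E'
import cv2
a=cv2.imread("pics/scene0.png")[160:310,170:350]; b=cv2.imread("pics/side0.png")[145:295,200:380]
cv2.imwrite("pics/crop_a.png",cv2.resize(a,None,fx=4,fy=4,interpolation=cv2.INTER_CUBIC))
cv2.imwrite("pics/crop_b.png",cv2.resize(b,None,fx=4,fy=4,interpolation=cv2.INTER_CUBIC))
E
```

```text
(no output)
```

View pics/crop_a.png

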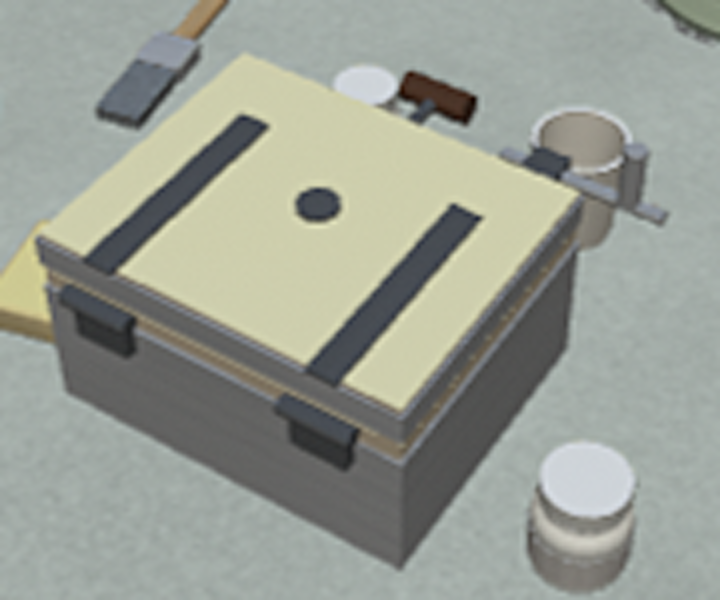

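View pics/crop_b.png

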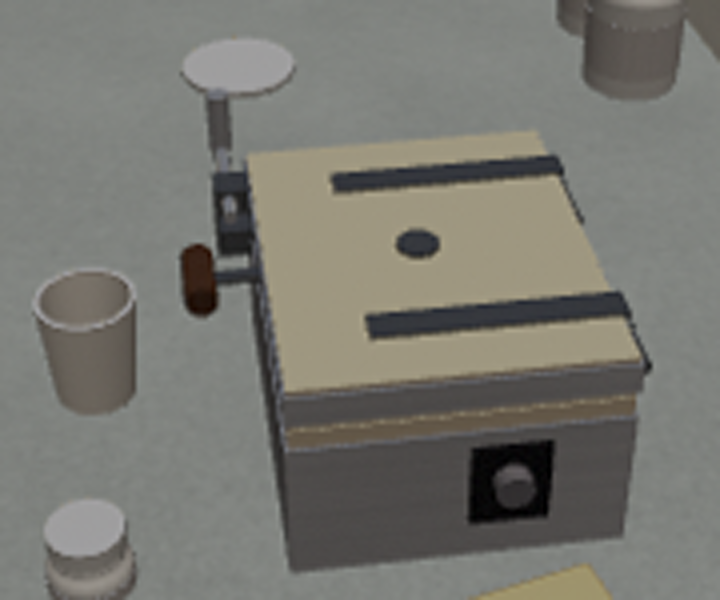

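Crop A shows the lid corners at (580,200), (245,55), (38,240) and (403,412), the grip at (438,97) and the knob top at (637,149). Crop B shows the corners at (283,393), (643,362), (540,132) and (247,153), the grip at (199,280) and the knob top at (216,95). Next I fit the kiln pose and bolt travel, and locate the beaker.

```bash
cat > h.py <<'E'
import numpy as np
from scipy.spatial.transform import Rotation as R
from workcell import ctrl, eyes, workorder, probe_bus
C={"scene":(53.7313,276.0325,214.2044,[1.2124,.3272,.8574],[.5031,.8287,1.9593]),
   "side":(57.1853,280.6535,205.2783,[.4113,-.8829,.7331],[.9547,-.0625,-.1606])}
def proj(n,P):
    f,cx,cy,o,r=C[n]; f=210/np.tan(np.radians(f/2))
    p=(np.atleast_2d(P)-o)@R.from_rotvec(r).as_matrix()
    return np.c_[cx+f*p[:,0]/-p[:,2],cy-f*p[:,1]/-p[:,2]]
def ray_z(n,uv,z):
    f,cx,cy,o,r=C[n]; f=210/np.tan(np.radians(f/2))
    d=R.from_rotvec(r).as_matrix()@[(uv[0]-cx)/f,-(uv[1]-cy)/f,-1]
    return np.array(o)+d*(z-o[2])/d[2]
def kw(q,P): # kiln->world
    return R.from_euler('z',q[2]).apply(P)+[q[0],q[1],0]
E
cat > fit.py <<'E'
from h import *
from scipy.optimize import least_squares
off={"scene":(170,160),"side":(200,145)}
K=[(-.105,.13,.155),(-.105,-.13,.155),(.105,-.13,.155),(.105,.13,.155),(-.147,0,.145)]
M={"scene":([(580,200),(245,55),(38,240),(403,412),(438,97)],(637,149),[((.105,.13,0),(402,568))]),
 "side":([(247,153),(283,393),(643,362),(540,132),(199,280)],(216,95),[((-.105,-.13,0),(290,571)),((.105,-.13,0),(623,537))])}
full=lambda n,uv:(np.atleast_2d(uv)+.5)/4-.5+off[n]
def res(q):
    o=[]
    for n,(c,k,e) in M.items():
        P=K+[x[0] for x in e]+[(-.1215,.145+q[3],.192)]
        o.append(proj(n,kw(q,np.array(P)))-full(n,c+[x[1] for x in e]+[k]))
    return np.vstack(o).ravel()
s=least_squares(res,[.55,.05,0,.005],loss='soft_l1')
print(np.round(s.x,4),np.round(s.fun.reshape(-1,2),1).tolist())
q=s.x
for n,P in dict(grip=(-.147,0,.145),knob=(-.1215,.145+q[3],.192),hinge=(.115,0,.125)).items(): print(n,kw(q,np.array(P)).round(4))
print("beaker rim",ray_z("scene",full("scene",(582,140))[0],.085),ray_z("side",full("side",(85,298))[0],.085))
print("tub",ray_z("side",full("side",(85,525))[0],.05))
E
python3 fit.py
```

```text
[ 0.5986 -0.088  -0.0343  0.0107] [[0.1, -1.4], [-0.6, 0.1], [-0.3, -0.9], [-0.4, 0.7], [-0.2, 0.5], [-0.5, 2.5], [-0.5, 0.2], [-0.7, -0.1], [0.4, -0.8], [-0.6, -1.9], [-1.5, -0.9], [-0.3, -0.7], [0.6, 1.5], [-1.7, 1.0], [-0.1, -1.0]]
grip [ 0.4516 -0.0829  0.145 ]
knob [0.4825 0.0718 0.192 ]
hinge [ 0.7135 -0.0919  0.125 ]
beaker rim [ 0.37460802 -0.00634767  0.085     ] [ 0.37591657 -0.01088018  0.085     ]
tub [ 0.36505201 -0.19526585  0.05      ]
```

```bash
cat >> h.py <<'E'
Q=(.5986,-.088,-.0343,.0107)
def to(P,yaw=Q[2]):
    s=probe_bus.read_state(); r=R.from_rotvec(s["tcp_rot"]); m=r.as_matrix()
    turn=-(yaw-np.arctan2(m[1,0],m[0,0]))
    print("t",round(s["time"],2),"p",np.round(s["position"],4),"zaxis",m[:,2].round(3),"F",np.round(s["contact_force"],1),"turn",round(turn,4),
      "tool shift",(r*R.from_euler('z',turn)).inv().apply(np.array(P)-s["position"]).round(4))
E
python3 shift.py '0 0 0 0.0865; 0 0 0 0.0865; 0 0 0 0.0865; 0 0 0 0'
python3 -c "
from h import *
to([.4825,.0718,.235])"
```

```text
time: 0.43
position: [0.1226, -0.5358, 0.2308]
tcp_rot: [-3.14, 0.057, 0.0]
contact_force: [-0.3, 1.1, -0.0]
gripper_width: 0.998
finger_force: 0.0
t 0.43 p [ 0.1226 -0.5358  0.2308] zaxis [-0.     0.001 -1.   ] F [-0.3  1.1 -0. ] turn -0.0018 tool shift [ 0.3389 -0.6196 -0.0036]
```

```bash
A='0.017 -0.031 0 0'
python3 shift.py '0.017 -0.031 0 0;0.017 -0.031 0 0;0.017 -0.031 0 0;0.017 -0.031 0 0;0.017 -0.031 0 0' 0.6
python3 shift.py '0.017 -0.031 0 0;0.017 -0.031 0 0;0.017 -0.031 0 0;0.017 -0.031 0 0;0.017 -0.031 0 0'
python3 shift.py '0.017 -0.031 0 0;0.017 -0.031 0 0;0.017 -0.031 0 0;0.017 -0.031 0 0;0.017 -0.031 0 0'
python3 shift.py '0.017 -0.031 0 0;0.017 -0.031 0 0;0.017 -0.031 0 0;0.017 -0.031 0 0;0.017 -0.031 0 0'
python3 shift.py '0 0 0 0;0 0 0 0'
python3 - <<'E'
from h import *
import cv2
to([.4825,.0718,.235])
s=probe_bus.read_state(); c=eyes.camera("wrist"); cv2.imwrite("pics/w1.png",c["pixels"])
T=c["tool_from_camera"]; f=210/np.tan(np.radians(c["vertical_fov"]/2))
print(np.round(T,3).tolist())
def pw(P):
    p=R.from_rotvec(s["tcp_rot"]).inv().apply(np.array(P)-s["position"]); p=np.linalg.inv(T)@np.r_[p,1]
    return c["cx"]+f*p[0]/-p[2], c["cy"]-f*p[1]/-p[2]
print("knob",pw(kw(Q,np.array([-.1215,.145+Q[3],.192]))),"grip",pw(kw(Q,np.array([-.147,0,.145]))))
E
```

```text
time: 0.85
position: [0.2133, -0.3826, 0.231]
tcp_rot: [-3.141, 0.052, 0.0]
contact_force: [0.5, -0.3, 0.9]
gripper_width: 0.598
finger_force: 0.0
time: 1.27
position: [0.3037, -0.2306, 0.2313]
tcp_rot: [3.141, -0.051, 0.0]
contact_force: [2.7, -0.2, -0.3]
gripper_width: 0.6
finger_force: 0.0
time: 1.68
position: [0.3941, -0.0786, 0.2314]
tcp_rot: [3.141, -0.05, 0.0]
contact_force: [0.5, -1.2, 0.1]
gripper_width: 0.602
finger_force: 0.0
time: 2.1
position: [0.484, 0.0664, 0.2312]
tcp_rot: [-3.134, 0.03, 0.0]
contact_force: [-0.1, -0.8, -0.4]
gripper_width: 0.599
finger_force: 0.0
time: 2.27
position: [0.4839, 0.0647, 0.2308]
tcp_rot: [-3.135, 0.03, 0.001]
contact_force: [-0.3, -0.7, -0.2]
gripper_width: 0.595
finger_force: 0.0
t 2.27 p [0.4839 0.0647 0.2308] zaxis [-0.001  0.006 -1.   ] F [-0.3 -0.7 -0.2] turn 0.0149 tool shift [-0.0017 -0.0071 -0.0042]
[[-0.001, 0.949, 0.316, 0.081], [1.0, 0.001, -0.001, 0.001], [-0.001, 0.316, -0.949, -0.144], [0.0, 0.0, 0.0, 1.0]]
knob (np.float64(274.5479692386764), np.float64(240.1516539674949)) grip (np.float64(481.931606215867), np.float64(248.27395524254263))
```

View pics/w1.png

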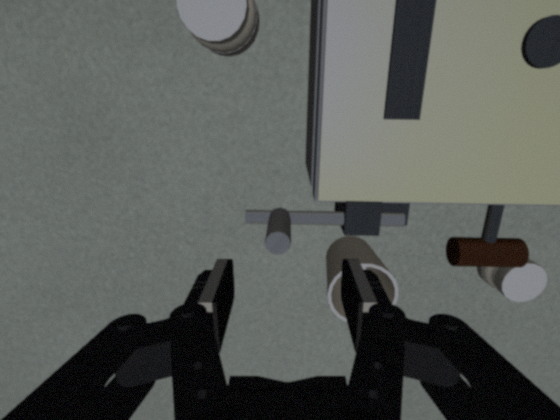

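The wrist view shows the knob top at (278,242) and the grip at (487,251), within about 5 px of the prediction (roughly 2 mm towards -y). Now I lower and pinch the knob.

```bash
python3 shift.py '-0.002 -0.005 0 0.015; 0 0 0.025 0; 0 0 0.025 0; 0 0 0.014 0; 0 0 0 0'
python3 shift.py '0 0 0 0; 0 0 0 0; 0 0 0 0; 0 0 0 0' 0 40
python3 -c "
from h import *
to([.4825,.0718,.166])"
```

```text
time: 2.73
position: [0.4785, 0.0617, 0.1647]
tcp_rot: [-3.129, 0.05, 0.009]
contact_force: [-0.1, -0.4, -0.6]
gripper_width: 0.6
finger_force: 0.0
time: 3.07
position: [0.4822, 0.0629, 0.1688]
tcp_rot: [-3.129, 0.047, -0.003]
contact_force: [-1.8, 1.4, 5.4]
gripper_width: 0.173
finger_force: 38.9
t 3.07 p [0.4822 0.0629 0.1688] zaxis [ 0.002  0.012 -1.   ] F [-1.8  1.4  5.4] turn 0.0044 tool shift [-0.0001 -0.0089  0.0029]
```

```bash
python3 shift.py '0 -0.006 0 0; 0 -0.006 0 0; 0 -0.006 0 0; 0 0 0 0'
python3 -c "
from h import *
to([.4825,.0718,.166]); s=probe_bus.read_state();print(np.round(s['joint_positions'],3),np.round(s['dq'],3),s['gripper_width'],s['finger_force'])"
```

```text
time: 3.4
position: [0.4825, 0.0708, 0.1688]
tcp_rot: [-3.124, 0.026, -0.003]
contact_force: [-3.0, -1.8, 6.8]
gripper_width: 0.166
finger_force: 39.3
t 3.4 p [0.4825 0.0708 0.1688] zaxis [ 0.002  0.018 -1.   ] F [-3.  -1.8  6.8] turn 0.0174 tool shift [-0.     -0.0009  0.0028]
[-0.017  0.264 -0.451  0.853  0.018  3.142] [-0.002  0.    -0.001 -0.001  0.004  0.001] 0.16591970218966753 39.29323732852936
```

Joint 6 is at its range limit at this yaw, so I release, rise, and make the half turn (same grasp, j6 ≈ 0).

```bash
python3 shift.py '0 0 0 0; 0 0 0 0; 0 0 -0.02 0; 0 0 -0.025 0; 0 0 -0.025 -0.12' 0.6
python3 shift.py '0 0 0 -0.12; 0 0 0 -0.12; 0 0 0 -0.12; 0 0 0 -0.12; 0 0 0 -0.12'
python3 shift.py '0 0 0 -0.12; 0 0 0 -0.12; 0 0 0 -0.12; 0 0 0 -0.12; 0 0 0 -0.12'
python3 shift.py '0 0 0 -0.12; 0 0 0 -0.12; 0 0 0 -0.12; 0 0 0 -0.12; 0 0 0 -0.12'
python3 shift.py '0 0 0 -0.12; 0 0 0 -0.12; 0 0 0 -0.12; 0 0 0 -0.12; 0 0 0 -0.12'
python3 shift.py '0 0 0 -0.12; 0 0 0 -0.12; 0 0 0 -0.12; 0 0 0 -0.12; 0 0 0 0'
python3 -c "
from h import *
to([.4825,.0718,.235],Q[2]-np.pi); s=probe_bus.read_state();print(np.round(s['joint_positions'],3))"
```

```text
time: 3.82
position: [0.4814, 0.07, 0.2379]
tcp_rot: [-3.118, -0.164, 0.001]
contact_force: [0.6, -0.4, 0.0]
gripper_width: 0.6
finger_force: 0.0
time: 4.23
position: [0.482, 0.07, 0.2376]
tcp_rot: [-2.929, -1.084, -0.011]
contact_force: [0.4, -0.0, 0.3]
gripper_width: 0.599
finger_force: 0.0
time: 4.65
position: [0.482, 0.07, 0.2375]
tcp_rot: [-2.48, -1.903, -0.019]
contact_force: [0.6, -0.4, -0.0]
gripper_width: 0.601
finger_force: 0.0
time: 5.07
position: [0.482, 0.07, 0.2375]
tcp_rot: [-1.809, -2.554, -0.025]
contact_force: [0.9, -0.1, 0.1]
gripper_width: 0.599
finger_force: 0.0
time: 5.48
position: [0.482, 0.07, 0.2375]
tcp_rot: [-0.975, -2.98, -0.029]
contact_force: [0.1, -0.5, -0.0]
gripper_width: 0.599
finger_force: 0.0
time: 5.9
position: [0.482, 0.07, 0.2375]
tcp_rot: [-0.246, -3.131, -0.031]
contact_force: [-0.5, -1.4, 0.5]
gripper_width: 0.597
finger_force: 0.0
t 5.9 p [0.482  0.07   0.2375] zaxis [ 0.     0.019 -1.   ] F [-0.5 -1.4  0.5] turn 6.1609 tool shift [-0.0005  0.0018  0.0025]
[-0.02   0.204 -0.342  1.025  0.019  0.137]
```

```bash
python3 shift.py '0 0 0 -0.12; 0 0 0.03 0; 0 0 0.03 0; 0 0 0.01 0; 0 0 0 0'
python3 shift.py '0 0 0 0; 0 0 0 0; 0 0 0 0; 0 0 0 0' 0 40
python3 shift.py '0 0.01 0 0; 0 0.01 0 0; 0 0 0 0'
python3 -c "
from h import *
to(kw(Q,np.array([-.1215,.190,.166])),Q[2]-np.pi); s=probe_bus.read_state();print(np.round(s['joint_positions'],3))"
```

```text
time: 6.32
position: [0.4797, 0.0714, 0.1652]
tcp_rot: [-0.064, -3.135, -0.03]
contact_force: [-0.8, -0.2, 0.0]
gripper_width: 0.602
finger_force: 0.0
time: 6.65
position: [0.4832, 0.0712, 0.1693]
tcp_rot: [0.061, 3.138, 0.03]
contact_force: [0.6, 0.4, 5.0]
gripper_width: 0.168
finger_force: 38.9
time: 6.9
position: [0.484, 0.093, 0.1692]
tcp_rot: [0.058, 3.138, 0.032]
contact_force: [1.3, 0.7, 7.9]
gripper_width: 0.171
finger_force: 39.4
t 6.9 p [0.484  0.093  0.1692] zaxis [ 0.003  0.021 -1.   ] F [1.3 0.7 7.9] turn 6.2803 tool shift [0.0008 0.013  0.0035]
[ 0.027  0.271 -0.441  0.855  0.02   0.064]
```

```bash
python3 shift.py '0 0.006 0 0; 0 0.005 0 0; 0 0 0 0'
python3 shift.py '0 0.003 0 0; 0 0 0 0'
python3 shift.py '0 0.003 0 0; 0 0 0 0'
```

```text
time: 7.15
position: [0.4843, 0.1036, 0.1692]
tcp_rot: [0.058, 3.138, 0.032]
contact_force: [0.9, 0.7, 6.6]
gripper_width: 0.17
finger_force: 39.2
time: 7.32
position: [0.4844, 0.1051, 0.1692]
tcp_rot: [0.06, 3.138, 0.026]
contact_force: [0.9, -3.4, 6.1]
gripper_width: 0.167
finger_force: 39.3
time: 7.48
position: [0.4844, 0.1052, 0.1692]
tcp_rot: [0.062, 3.139, 0.015]
contact_force: [-0.0, -13.0, 7.7]
gripper_width: 0.17
finger_force: 39.4
```

The bolt is against its stop (Fy −13 N, no further motion at y = 0.105). I release, rise and move above the grip.

```bash
python3 shift.py '0 -0.003 0 0; 0 0 0 0' 0.6
python3 shift.py '0 0 -0.02 0; 0 0 -0.03 0; 0 0 -0.025 0; 0 0 0 0' 1.0
python3 -c "
from h import *
to([.4516,-.0845,.24],Q[2]-np.pi); print(kw(Q,np.array([-.1215,.190,.166])))"
```

```text
time: 7.65
position: [0.4829, 0.1059, 0.1681]
tcp_rot: [-0.06, -3.14, -0.033]
contact_force: [-0.4, 0.1, -1.1]
gripper_width: 0.434
finger_force: 0.0
time: 7.98
position: [0.4855, 0.105, 0.2476]
tcp_rot: [0.059, 3.134, 0.034]
contact_force: [0.1, 0.6, 1.0]
gripper_width: 0.992
finger_force: 0.0
t 7.98 p [0.4855 0.105  0.2476] zaxis [ 0.007  0.021 -1.   ] F [0.1 0.6 1. ] turn 6.2797 tool shift [ 0.0275 -0.1906  0.0034]
[0.48368719 0.10605488 0.166     ]
```

```bash
python3 shift.py '0.005 -0.034 0 0; 0.005 -0.034 0 0; 0.005 -0.034 0 0; 0.005 -0.034 0 0; 0.005 -0.034 0 0'
python3 shift.py '0.002 -0.02 0 0; 0 0 0 0; 0 0 0 0'
python3 - <<'E'
from h import *
import cv2
to([.4516,-.0845,.135],Q[2]-np.pi)
s=probe_bus.read_state(); c=eyes.camera("wrist"); cv2.imwrite("pics/w2.png",c["pixels"])
T=c["tool_from_camera"]; f=210/np.tan(np.radians(c["vertical_fov"]/2))
def pw(P):
    p=R.from_rotvec(s["tcp_rot"]).inv().apply(np.array(P)-s["position"]); p=np.linalg.inv(T)@np.r_[p,1]
    return c["cx"]+f*p[0]/-p[2], c["cy"]-f*p[1]/-p[2]
print(f,"grip",pw(kw(Q,np.array([-.147,0,.145]))), pw(kw(Q,np.array([-.147,0.025,.145]))), pw(kw(Q,np.array([-.147,-.025,.145]))))
E
```

```text
time: 8.4
position: [0.4509, -0.0653, 0.2393]
tcp_rot: [-0.058, -3.14, -0.033]
contact_force: [1.1, -0.6, -1.1]
gripper_width: 1.003
finger_force: 0.0
time: 8.65
position: [0.4486, -0.0849, 0.2389]
tcp_rot: [-0.064, -3.14, -0.033]
contact_force: [0.1, 1.7, 0.4]
gripper_width: 1.001
finger_force: 0.0
t 8.65 p [ 0.4486 -0.0849  0.2389] zaxis [-0.     0.021 -1.   ] F [0.1 1.7 0.4] turn 6.277 tool shift [-0.0031 -0.0017  0.1039]
331.20239276172634 grip (np.float64(288.5466090565063), np.float64(213.3335960901746)) (np.float64(321.3295863426629), np.float64(212.88903517237833)) (np.float64(255.6546376199518), np.float64(213.7796350475985))
```

View pics/w2.png

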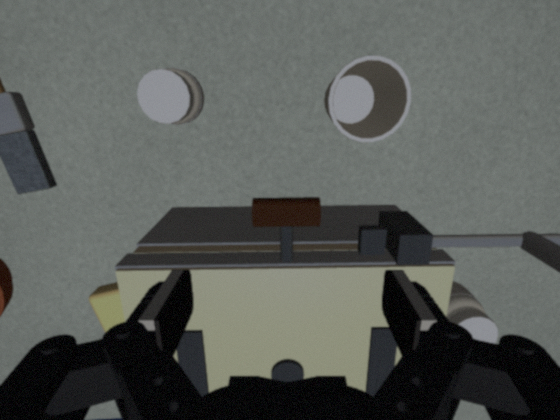

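The bar shows at x 252–320, centre (286,212), which agrees with the prediction to about 2 mm. The bolt housing sits just right of the bar at x ≥ 360, so I use a partial opening to clear it and descend.

```bash
python3 shift.py '-0.003 -0.002 0 0; 0 0 0.03 0; 0 0 0.03 0; 0 0 0.025 0; 0 0 0 0' 0.78
python3 shift.py '0 0 0.015 0; 0 0 0.011 0; 0 0 0 0'
python3 -c "
from h import *
to([.4516,-.0845,.127],Q[2]-np.pi); s=probe_bus.read_state();print(np.round(s['joint_positions'],3))"
```

```text
time: 9.12
position: [0.4489, -0.0829, 0.1504]
tcp_rot: [-0.057, -3.133, -0.035]
contact_force: [-0.1, 0.8, -0.3]
gripper_width: 0.778
finger_force: 0.0
time: 9.37
position: [0.4514, -0.0837, 0.1279]
tcp_rot: [-0.058, -3.139, -0.032]
contact_force: [-0.8, 0.4, 0.1]
gripper_width: 0.782
finger_force: 0.0
t 9.37 p [ 0.4514 -0.0837  0.1279] zaxis [-0.002  0.02  -1.   ] F [-0.8  0.4  0.1] turn 6.2807 tool shift [-0.0002 -0.0008  0.0009]
[-0.357  0.27  -0.566  0.744  0.019 -0.32 ]
```

```bash
python3 shift.py '0 0 0 0; 0 0 0 0; 0 0 0 0; 0 0 0 0' 0 60
python3 - <<'E'
from h import *
s=probe_bus.read_state(); p=np.array(s["position"]); print(p,s["gripper_width"],s["finger_force"])
r,f0=np.hypot(.262,.02),np.arctan2(.02,.262); pr=np.zeros(2)
m=R.from_rotvec(s["tcp_rot"])
for a in np.radians(np.arange(5,46,5)):
    d=np.array([-r*np.cos(f0+a)+.262, r*np.sin(f0+a)-.02])
    w=R.from_euler('z',Q[2]).apply([d[0],0,d[1]]); 
    print(round(np.degrees(a)),d.round(4),m.inv().apply(w-(R.from_euler('z',Q[2]).apply([pr[0],0,pr[1]]))).round(4)); pr=d
E
```

```text
time: 9.7
position: [0.4526, -0.0839, 0.13]
tcp_rot: [0.058, 3.139, 0.033]
contact_force: [-0.7, 5.4, 6.0]
gripper_width: 0.57
finger_force: 63.0
[ 0.45257062 -0.08393322  0.13004864] 0.5703335872321101 62.998913526535034
5 [0.0027 0.0228] [-0.0028  0.0005 -0.0227]
10 [0.0075 0.0452] [-0.0047  0.0005 -0.0224]
15 [0.0141 0.0671] [-0.0067  0.0005 -0.0219]
20 [0.0226 0.0884] [-0.0086  0.0005 -0.0213]
25 [0.033  0.1089] [-0.0104  0.0005 -0.0204]
30 [0.0451 0.1283] [-0.0121  0.0004 -0.0194]
35 [0.0589 0.1467] [-0.0138  0.0004 -0.0183]
40 [0.0742 0.1637] [-0.0153  0.0004 -0.017 ]
45 [0.0909 0.1794] [-0.0167  0.0004 -0.0156]
```

```bash
python3 shift.py '-0.0012 0 -0.0114 0; -0.0016 0.0004 -0.0113 0; -0.0021 0 -0.0113 0; -0.0026 0.0004 -0.0111 0; 0 0 0 0'
python3 -c "
from h import *
to(np.array([.4526,-.0839,.13])+R.from_euler('z',Q[2]).apply([.0075,0,.0452]),Q[2]-np.pi);print(probe_bus.read_state()['finger_force'])"
```

```text
time: 10.12
position: [0.461, -0.0843, 0.1757]
tcp_rot: [0.058, 3.138, 0.033]
contact_force: [2.9, 4.8, -5.9]
gripper_width: 0.572
finger_force: 63.1
t 10.12 p [ 0.461  -0.0843  0.1757] zaxis [ 0.004  0.021 -1.   ] F [ 2.9  4.8 -5.9] turn 6.2806 tool shift [0.0009 0.0001 0.0005]
63.114033937454224
```

Tracking is good and Fz reads about −6 N, the weight of the lid. I continue the arc.

```bash
python3 shift.py '-0.0031 0.0004 -0.0110 0; -0.0036 0 -0.0109 0; -0.0041 0.0004 -0.0108 0; -0.0045 0 -0.0105 0; 0 0 0 0'
python3 shift.py '-0.0050 0.0004 -0.0103 0; -0.0054 0 -0.0101 0; -0.0059 0.0004 -0.0098 0; -0.0062 0 -0.0096 0; 0 0 0 0'
python3 -c "
from h import *
to(np.array([.4526,-.0839,.13])+R.from_euler('z',Q[2]).apply([.0451,0,.1283]),Q[2]-np.pi);print(probe_bus.read_state()['finger_force'])"
```

```text
time: 10.53
position: [0.4767, -0.0848, 0.2188]
tcp_rot: [0.058, 3.137, 0.034]
contact_force: [4.8, 5.7, -7.7]
gripper_width: 0.572
finger_force: 63.7
time: 10.95
position: [0.4993, -0.0857, 0.2582]
tcp_rot: [0.059, 3.137, 0.034]
contact_force: [5.5, 4.8, -8.7]
gripper_width: 0.567
finger_force: 64.8
t 10.95 p [ 0.4993 -0.0857  0.2582] zaxis [ 0.004  0.022 -1.   ] F [ 5.5  4.8 -8.7] turn 6.2799 tool shift [ 0.0017  0.0002 -0.0001]
64.75098609924316
```

```bash
python3 shift.py '-0.0060 0.0004 -0.0093 0; -0.0066 0 -0.0090 0; -0.0070 0.0004 -0.0086 0; -0.0074 0 -0.0084 0; 0 0 0 0'
python3 shift.py '-0.0079 0.0004 -0.0080 0; -0.0083 0 -0.0076 0; 0 0 0 0; 0 0 0 0; 0 0 0 0'
python3 - <<'E'
from h import *
import cv2
to(np.array([.4526,-.0839,.13])+R.from_euler('z',Q[2]).apply([.0909,0,.1794]),Q[2]-np.pi)
s=probe_bus.read_state();print(s['finger_force'],np.abs(s['dq']).max())
d=s["position"]-np.array([.4526,-.0839,.13]); print("angle",np.degrees(np.arctan2(.02+d[2],.262-np.hypot(d[0],d[1]))-np.arctan2(.02,.262)))
a=eyes.camera("scene")["pixels"];b=eyes.camera("side")["pixels"]
cv2.imwrite("pics/end.png",np.vstack([cv2.resize(a[120:330,130:530],None,fx=1.4,fy=1.4),cv2.resize(b[120:330,150:550],None,fx=1.4,fy=1.4)]))
E
```

```text
time: 11.37
position: [0.5266, -0.0866, 0.2925]
tcp_rot: [0.058, 3.138, 0.034]
contact_force: [6.7, 3.0, -11.2]
gripper_width: 0.571
finger_force: 65.7
time: 11.78
position: [0.5409, -0.0871, 0.3064]
tcp_rot: [-0.058, -3.14, -0.034]
contact_force: [6.0, 2.9, -11.5]
gripper_width: 0.565
finger_force: 67.9
t 11.78 p [ 0.5409 -0.0871  0.3064] zaxis [-0.     0.022 -1.   ] F [  6.    2.9 -11.5] turn 6.2804 tool shift [-0.0025  0.0003 -0.003 ]
67.90643334388733 0.006228928105808456
angle 44.159141043155714
```

View pics/end.png

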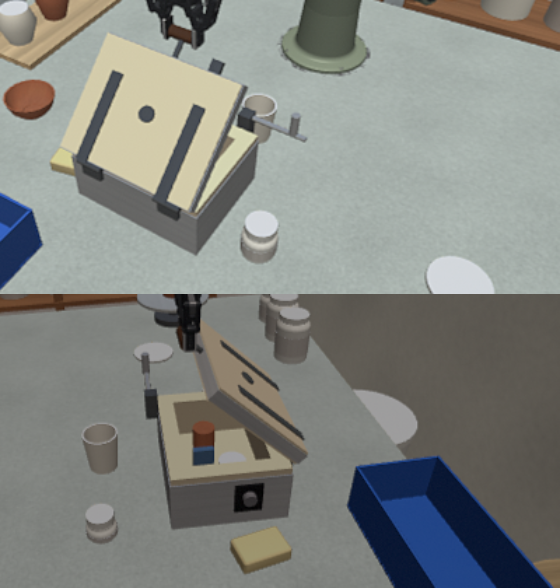

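The lid is raised by the grip, the bolt is out, and the bystanders are in place. The lid's front corners are at composite (110,36) and (245,87), so I check the angle from those.

```bash
python3 - <<'E'
from h import *
for a in (38,41,44,47,50):
    t=np.radians(a); c,s=np.cos(t),np.sin(t)
    P=[(.115-.22*c+.03*s,y,.125+.22*s+.03*c) for y in(-.13,.13)]
    print(a,((proj("scene",kw(Q,np.array(P)))-[130,120])*1.4).round(0).tolist())
E
python3 shift.py '0 0 0 0; 0 0 0 0; 0 0 0 0; 0 0 0 0'
python3 -c "
from h import *
to([.5409,-.0871,.3064],Q[2]-np.pi)"
```

```text
38 [[114.0, 35.0], [246.0, 87.0]]
41 [[110.0, 34.0], [243.0, 86.0]]
44 [[106.0, 33.0], [241.0, 85.0]]
47 [[102.0, 32.0], [238.0, 85.0]]
50 [[98.0, 31.0], [235.0, 85.0]]
time: 12.22
position: [0.5409, -0.0871, 0.3064]
tcp_rot: [-0.058, -3.14, -0.034]
contact_force: [6.3, 2.1, -12.3]
gripper_width: 0.57
finger_force: 67.9
t 12.22 p [ 0.5409 -0.0871  0.3064] zaxis [ 0.     0.022 -1.   ] F [  6.3   2.1 -12.3] turn 6.2803 tool shift [0. 0. 0.]
```

The image estimate (about 41°) is too coarse next to the kinematic one (44°), so I take an enlarged look.

```bash
python3 - <<'E'
from workcell import ctrl, eyes, workorder, probe_bus
import cv2,numpy as np
a=eyes.camera("scene")["pixels"][130:260,170:330];b=eyes.camera("side")["pixels"][120:250,230:390]
f=lambda x:cv2.resize(x,None,fx=4,fy=4,interpolation=cv2.INTER_CUBIC)
cv2.imwrite("pics/e1.png",f(a));cv2.imwrite("pics/e2.png",f(b))
E
```

```text
(no output)
```

View pics/e1.png

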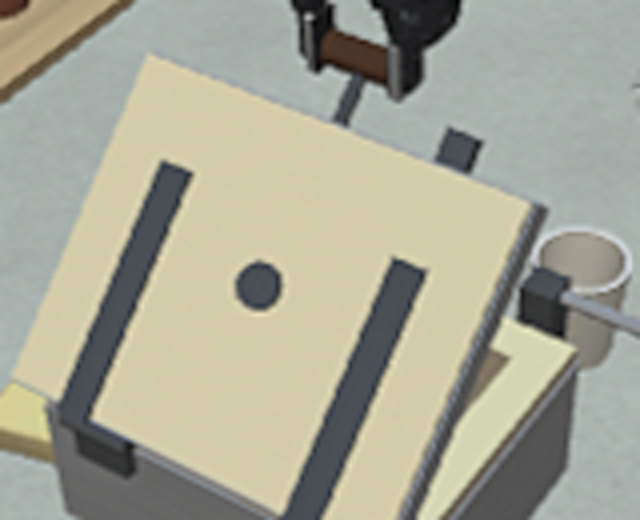

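View pics/e2.png

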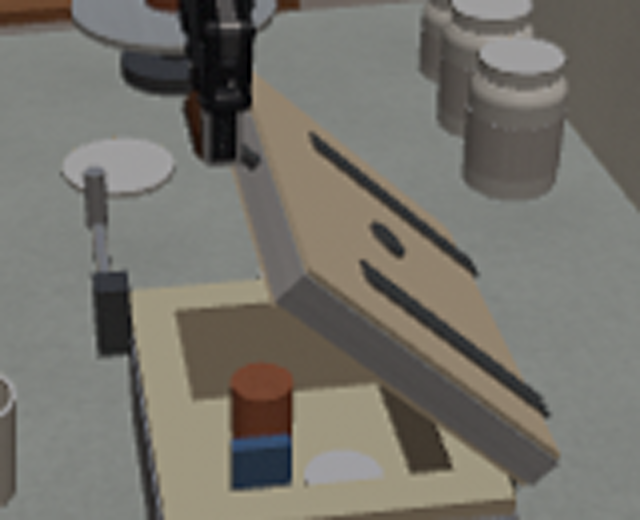

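E1 shows the lid top corners at (150,53), (540,207) and (10,382). E2 shows the top corners at (307,270) and (557,455) and the bottom corners at (277,302) and (525,483).

```bash
python3 - <<'E'
from h import *
from scipy.optimize import least_squares
L={"scene":([(.22,-.13,.03),(.22,.13,.03),(.01,-.13,.03)],[(150,53),(540,207),(10,382)],(170,130)),
"side":([(.22,-.13,.03),(.01,-.13,.03),(.22,-.13,0),(.01,-.13,0)],[(307,270),(557,455),(277,302),(525,483)],(230,120))}
def res(v,ns,free):
    c,s=np.cos(v[0]),np.sin(v[0]); o=[]
    for i,n in enumerate(ns):
        P=[kw(Q,np.array([.115-a*c+h*s,y,.125+a*s+h*c])) for a,y,h in L[n][0]]
        o.append(proj(n,P)-((np.array(L[n][1])+.5)/4-.5+L[n][2])+free*v[1+2*i:3+2*i])
    return np.vstack(o).ravel()
for ns in(["scene"],["side"],["scene","side"]):
  for free in(0,1):
    r=least_squares(res,[.75]+[0]*2*len(ns),args=(ns,free)); print(ns,free,np.degrees(r.x[0]).round(2),r.x[1:].round(1),r.fun.reshape(-1,2).round(1).tolist())
E
```

```text
['scene'] 0 42.11 [0. 0.] [[0.5, 1.0], [-1.4, -0.3], [0.4, -0.4]]
['scene'] 1 42.65 [ 0.5 -0. ] [[0.5, 0.8], [-1.2, -0.4], [0.8, -0.4]]
['side'] 0 43.7 [0. 0.] [[0.9, -1.0], [0.6, -0.6], [-1.5, 0.4], [-0.9, 0.3]]
['side'] 1 43.61 [0.3 0.2] [[1.0, -0.8], [0.9, -0.4], [-1.3, 0.7], [-0.6, 0.5]]
['scene', 'side'] 0 43.42 [0. 0. 0. 0.] [[-0.7, 0.6], [-2.2, -0.5], [0.2, -0.2], [0.5, -0.7], [0.5, -0.6], [-1.8, 0.8], [-1.0, 0.3]]
['scene', 'side'] 1 43.48 [0.9 0.  0.4 0.1] [[0.2, 0.6], [-1.3, -0.5], [1.1, -0.2], [1.0, -0.7], [0.9, -0.5], [-1.3, 0.8], [-0.5, 0.4]]
```

The lid is at about 43.5°, so I nudge it up 1.5°, settle and hand in.

```bash
python3 shift.py '-0.0026 0 -0.0023 0; -0.0026 0 -0.0022 0; 0 0 0 0; 0 0 0 0; 0 0 0 0'
python3 shift.py '0 0 0 0; 0 0 0 0; 0 0 0 0; 0 0 0 0; 0 0 0 0'
python3 -c "
from workcell import ctrl, eyes, workorder, probe_bus
print(workorder.hand_in())"
```

```text
time: 12.73
position: [0.5457, -0.0873, 0.3105]
tcp_rot: [-0.06, -3.139, -0.034]
contact_force: [5.7, 3.6, -12.1]
gripper_width: 0.567
finger_force: 67.6
time: 13.15
position: [0.5457, -0.0873, 0.3105]
tcp_rot: [-0.06, -3.139, -0.034]
contact_force: [5.9, 3.6, -11.6]
gripper_width: 0.57
finger_force: 67.6
the job is handed in; nothing more can be done
None
```

I handed the job in at about 13 s with the bolt drawn to its stop and the gripper holding the lid by its grip at about 45° (estimated from camera images and arm position); no loose thing was visibly moved, and no verdict was returned.

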